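# Make up two sampling kits on the lab bench

### The job

Make up the two sampling kits: in the blue tray put the brown bottle and the red-capped vial, in the white tray the green bottle and the yellow-capped vial, with each bottle in the tray's wide compartment and each vial in the narrow one. Set them down gently, standing upright on the compartment floor, without dropping them or knocking them over. Leave the blue-capped vial, the flask and the white jar where they stand.

Things in the scene. Friction and masses are not known exactly. Their poses are not given: they have to be found in the camera images.
- bottle_amber: Small brown (amber) glass bottle with a white cap. Origin: centre of its underside; z up; turning about z means nothing. Body a 44 mm diameter upright cylinder from 0 to 52 mm, shoulder to 60 mm, cap 30 mm diameter from 60 to 78 mm (the top). About 120 g, loose, with a paper label round the body.
- bottle_green: Small green glass bottle with a green cap. Origin: centre of its underside; z up; turning about z means nothing. Body a 44 mm diameter upright cylinder from 0 to 52 mm, shoulder to 60 mm, cap 30 mm diameter from 60 to 78 mm (the top). About 120 g, loose, with a paper label round the body.
- vial_red: Clear glass sample vial with red cap and red label. 28 mm diameter upright cylinder from 0 to 44 mm, cap 24 mm diameter from 46 to 60 mm (the top). Origin: centre of its underside; z up; turning about z means nothing. About 35 g, loose.
- vial_yellow: Clear glass sample vial with yellow cap and yellow label. 28 mm diameter upright cylinder from 0 to 44 mm, cap 24 mm diameter from 46 to 60 mm (the top). Origin: centre of its underside; z up; turning about z means nothing. About 35 g, loose.
- vial_blue: Clear glass sample vial with blue cap and blue label: spare stock, to be left where it stands. 28 mm diameter upright cylinder from 0 to 44 mm, cap 24 mm diameter from 46 to 60 mm (the top). Origin: centre of its underside; z up; turning about z means nothing. About 35 g, loose.
- tray_blue: Blue plastic tray. Open kit tray, 74 mm (its x) by 130 mm (its y), 18 mm high, walls and divider 4 mm, floor 4 mm thick, 0.5 kg, standing loose on the bench. Origin: centre of its underside; z up. The divider (across, at y = +11 to +15 mm) parts it into a wide compartment, 66 mm (x) by 72 mm (y), centred at x = 0, y = -25 mm, and a narrow one, 66 mm (x) by 46 mm (y), centred at x = 0, y = +38 mm; both floors are 4 mm above the origin.
- tray_white: White plastic tray. Open kit tray, 74 mm (its x) by 130 mm (its y), 18 mm high, walls and divider 4 mm, floor 4 mm thick, 0.5 kg, standing loose on the bench. Origin: centre of its underside; z up. The divider (across, at y = +11 to +15 mm) parts it into a wide compartment, 66 mm (x) by 72 mm (y), centred at x = 0, y = -25 mm, and a narrow one, 66 mm (x) by 46 mm (y), centred at x = 0, y = +38 mm; both floors are 4 mm above the origin.
- flask: Stoppered clear conical flask, 80 mm diameter at the base, 123 mm high, standing loose; not part of the job. Origin: centre of its underside.
- jar: White plastic jar with a grey lid, 68 mm diameter, 105 mm high, standing loose; not part of the job. Origin: centre of its underside.
There are look-alikes about, which are no part of the job. What is shaped like the vial_blue but purple is not meant.

How it is judged:
At the end, for the whole second after the job is handed in: Kits in their trays: bottles within 14 mm (x) and 16 mm (y) of the wide compartment's centre, vials within 22 and 12 mm of the narrow one's, on the floor within 5 mm, upright within 0.12 rad, at rest; trays flat, at rest; blue vial, flask and jar upright within 20 mm of their starts (x of bottle_amber in the frame of tray_blue between -0.014 and 0.014 m and y of bottle_amber in the frame of tray_blue between -0.041 and -0.009 m and z of bottle_amber in the frame of tray_blue between 0 and 0.009 m and angle between each of bottle_amber, bottle_green, vial_red, vial_yellow, vial_blue, flask, jar's own z axis and vertical below 0.12 rad and linear speed of each of bottle_amber, bottle_green, vial_red, vial_yellow, vial_blue, flask, jar, tray_blue, tray_white below 0.02 m/s and angular speed of each of bottle_amber, bottle_green, vial_red, vial_yellow below 0.3 rad/s and x of bottle_green in the frame of tray_white between -0.014 and 0.014 m and y of bottle_green in the frame of tray_white between -0.041 and -0.009 m and z of bottle_green in the frame of tray_white between 0 and 0.009 m and x of vial_red in the frame of tray_blue between -0.022 and 0.022 m and y of vial_red in the frame of tray_blue between 0.026 and 0.05 m and z of vial_red in the frame of tray_blue between 0 and 0.009 m and x of vial_yellow in the frame of tray_white between -0.022 and 0.022 m and y of vial_yellow in the frame of tray_white between 0.026 and 0.05 m and z of vial_yellow in the frame of tray_white between 0 and 0.009 m and distance of each of vial_blue, flask, jar from where it was at the start of the episode below 0.02 m and angle between each of tray_blue, tray_white's own z axis and vertical below 0.05 rad); the robot touches nothing.
It fails at once if the blue-capped vial is pushed away or tipped (distance of vial_blue from where it was at the start of the episode above 0.02 m or angle between vial_blue's own z axis and vertical above 0.3 rad).
It fails at once if the flask is pushed away or tipped (distance of flask from where it was at the start of the episode above 0.02 m or angle between flask's own z axis and vertical above 0.3 rad).
It fails at once if the white jar is pushed away or tipped (distance of jar from where it was at the start of the episode above 0.02 m or angle between jar's own z axis and vertical above 0.3 rad).
It fails at once if a bottle or vial of the kits is tipped over (angle between any of bottle_amber, bottle_green, vial_red, vial_yellow's own z axis and vertical above 0.8 rad).
It fails at once if a bottle or vial is dropped or thrown (faster than 0.7 m/s, not held) ((linear speed of bottle_amber above 0.7 m/s and contact force between the fingers and bottle_amber below 0.05 N) or (linear speed of bottle_green above 0.7 m/s and contact force between the fingers and bottle_green below 0.05 N) or (linear speed of vial_red above 0.7 m/s and contact force between the fingers and vial_red below 0.05 N) or (linear speed of vial_yellow above 0.7 m/s and contact force between the fingers and vial_yellow below 0.05 N)).
It also fails if it takes over 106 s, if anything falls off the work surface, if the arm or the gripper's body presses on something with over 40 N, if the wrist force passes 120 N, or if a joint passes its speed limit or range.

### The arm

A 6-joint arm with a two-finger parallel gripper is mounted at the origin on the work surface. World frame = base frame: x ahead of the robot, y to its left, z up, the work surface at z = 0. Lengths are in m, angles in rad, forces in N, time in s.
With the tool pointing down it reaches from about 0.3 to 0.875 m from the base axis. Payload 6.4 kg.
Tool frame: the origin (TCP) lies between the finger pads; the fingertips stand 22 mm ahead of it and the grasp point (between the pads) lies 3 mm ahead of it; z points along the fingers, y is the line along which they close (so a half turn about z gives the same grasp; the last joint's range is limited). The gripper opens to 85 mm and grips with 20 to 120 N. Pads are 22 mm wide; open, the fingers measure 114 mm over their backs; the gripper's body (76 mm by 85 mm) begins 54 mm behind the grasp point. The pads swing forward as they close: fully open they stand 13 mm farther back than shut.
Start: joints at [-1.355, 0.181, 1.607, -0, 1.354, -0.206], TCP at [0.235, -0.525, 0.253] pointing down, gripper open.
Joint ranges: [-2.99, 2.99], [-0.89, 2.07], [0.3, 2.58], [-1.14, 4.28], [0, 2.63], [-3.12, 3.12]. Speed limits (rad/s): [2.57, 2.57, 3.01, 3.14, 3.14, 3.14].

### API

Orientations are given as a unit quaternion [w, x, y, z].
In Python, from bench import ctrl, imaging, workorder gives the robot as it stands.
- The arm moves only by the shell command python3 -m pendant 'ROWS' [OPENING]. ROWS is JSON, a list of rows, each a list of 4 numbers: the shift along the tool's x, y, z in cm, then the turn about the tool's z in degrees. In form: [[dx, dy, dz, roll], ...]. A call has 1 to 12 rows; each row is the pose to reach, as a shift and turn from the pose commanded when the call began, along the tool's axes at that moment; what a row does not reach only later rows make up. A row lasts 1/12 s, in which the tool goes at most 41.7 mm and 7.16 degrees, less where a joint would pass 70% of its speed; a pose out of reach is approached as far as the arm can. A call with a gripper value outside its range is refused whole. OPENING is the opening, from 0 (shut) to 1 (fully open), set as the call begins (- or left out, the last holds). The fingers move at their own pace and stop on an object; the grip force is fixed at half the most. Time passes only in rows, so rows that repeat a pose let the fingers close. It gives the time, the measured TCP pose, the force, the opening and the grip force at its end, in the units of the state.
- ctrl.get_obs(): the state, without advancing time (a new reading comes with each control period).
- imaging.camera(name): name is "scene" or "top" or "wrist"; returns the picture (400x640x3 uint8, red, green, blue); there is no depth.
- imaging.camera_info(name): a dict with "K" (3x3 intrinsics, pixels), "T" (4x4, takes a point from camera to world coordinates); the wrist camera has in their place "tool_from_camera" (4x4, takes a point from camera to tool coordinates, whose origin is the TCP and whose axes are the flange's). Camera axes: x right, y up, looking along -z (the intrinsics and any distortion apply to the point x, -y, -z); pixel columns grow to the right and rows downward; lengths in m; the calibration is good to about 2 mm. A picture is of the moment at which its call begins: read the wrist's pose just before it. camera_info takes no time and is no camera call.
- workorder.hand_in(): hands the job in; it is judged then, once.
The state is a dict: "time_s": time; "q": joint angles; "dq": joint speeds; "joint_efforts": joint torques, N m; "eef_pos": TCP position; "eef_rot": TCP orientation; "wrist_force": force on the tool from outside, world axes, zero at the start; "torque": the same for the moment, N m; "opening": opening from 0.0 (shut) to 1.0 (fully open); "grasp_force": force on a finger pad.
Only numpy, scipy, OpenCV 4.12 (cv2) and the standard library are available. Lean on these libraries where they do the work, as an engineer would, in place of code of your own. Each camera call takes 0.05 s, during which the arm holds its last target. There are 200 camera calls.

## Working session

There is one attempt and no reset: what is moved stays moved. The work goes in short steps, Python scripts to look and compute and a shell command to move; the robot and the scene stay as the last step left them, time stands still between calls to the robot, and variables do not carry over. Pictures are saved under pics/ and viewed, at most 14 in all, crops included, and the job is handed in when it is done.

```bash
ls; mkdir -p pics; python3 - <<'E'
from bench import ctrl, imaging, workorder
import cv2,numpy as np
np.set_printoptions(precision=4,suppress=True)
print(ctrl.get_obs())
for n in("scene","top"):
    cv2.imwrite(f"pics/{n}0.png",imaging.camera(n)[:,:,::-1])
for n in("scene","top","wrist"): print(imaging.camera_info(n))
E
```

```text
pics
{'time_s': 0.0, 'q': array([-1.3553,  0.1815,  1.608 , -0.0001,  1.3538, -0.2063]), 'dq': array([-0.0012, -0.0003,  0.0004, -0.0023,  0.0003,  0.0013]), 'joint_efforts': array([ -0.0014, -44.4873, -35.1343,  -0.0003,   0.0091,   0.    ]), 'eef_pos': array([ 0.2353, -0.5241,  0.2524]), 'eef_rot': array([-0.0009,  0.9778,  0.2094, -0.    ]), 'wrist_force': array([0.6948, 0.7509, 0.0302]), 'torque': array([ 0.0332, -0.0154,  0.0109]), 'grasp_force': 0.0, 'opening': 0.9980373761870958}
{'K': array([[386.2481,   0.    , 322.2305],
       [  0.    , 386.2481, 198.2023],
       [  0.    ,   0.    ,   1.    ]]), 'T': array([[ 0.8132, -0.3204,  0.4859,  0.9292],
       [ 0.582 ,  0.4388, -0.6846, -0.5275],
       [ 0.0061,  0.8395,  0.5433,  0.4313],
       [ 0.    ,  0.    ,  0.    ,  1.    ]])}
{'K': array([[435.7024,   0.    , 313.6129],
       [  0.    , 435.7024, 200.1905],
       [  0.    ,   0.    ,   1.    ]]), 'T': array([[-0.0219,  0.9902, -0.1381,  0.4511],
       [-0.9997, -0.023 , -0.0067,  0.0006],
       [-0.0098,  0.1379,  0.9904,  0.948 ],
       [ 0.    ,  0.    ,  0.    ,  1.    ]])}
{'K': array([[295.9158,   0.    , 322.1752],
       [  0.    , 295.9158, 203.1644],
       [  0.    ,   0.    ,   1.    ]]), 'tool_from_camera': array([[-0.0018,  0.9453,  0.3263,  0.083 ],
       [ 1.    ,  0.0021, -0.0006,  0.0008],
       [-0.0012,  0.3263, -0.9453, -0.121 ],
       [ 0.    ,  0.    ,  0.    ,  1.    ]])}
```

View pics/scene0.png

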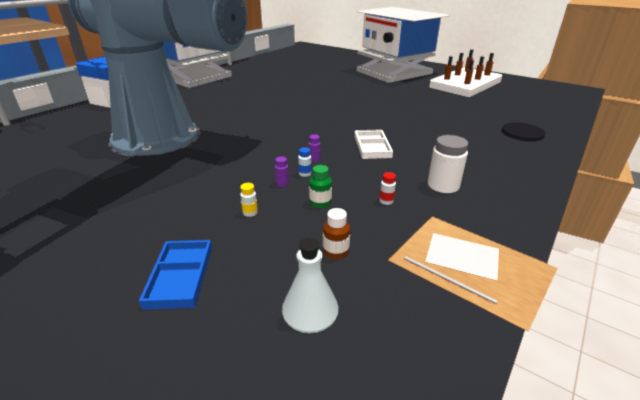

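View pics/top0.png

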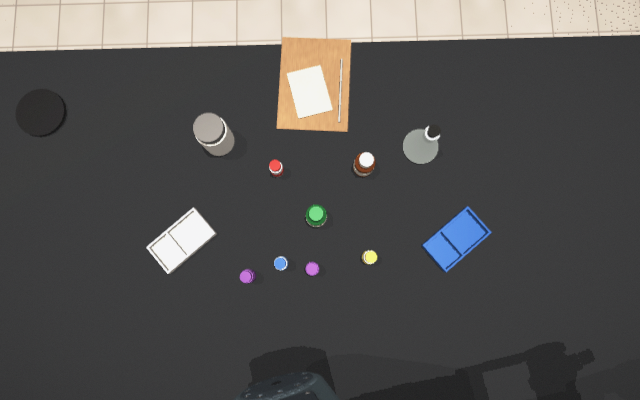

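The scene shows both trays, the blue one at about (180,272) and the white one at (373,144). The top view has amber at (365,160), green at (316,214), red at (275,167), yellow at (370,257), blue vial at (280,263), purple at (247,276) and (312,268), jar at (210,130), and flask at (425,145). I'll view enlarged crops to get accurate points.

```bash
python3 - <<'E'
import cv2
a=cv2.imread("pics/top0.png")[140:280,140:500]; cv2.imwrite("pics/topc.png",cv2.resize(a,None,fx=2.2,fy=2.2,interpolation=cv2.INTER_CUBIC))
t=cv2.imread("pics/top0.png"); 
b=cv2.imread("pics/scene0.png")[120:310,140:410]; cv2.imwrite("pics/scc.png",cv2.resize(b,None,fx=2.9,fy=2.9,interpolation=cv2.INTER_CUBIC))
w=cv2.resize(t[200:280,140:220],None,fx=4.9,fy=4.9,interpolation=cv2.INTER_CUBIC);bl=cv2.resize(t[200:280,418:498],None,fx=4.9,fy=4.9,interpolation=cv2.INTER_CUBIC)
cv2.imwrite("pics/trays.png",cv2.hconcat([w,bl]))
E
```

```text
(no output)
```

View pics/topc.png

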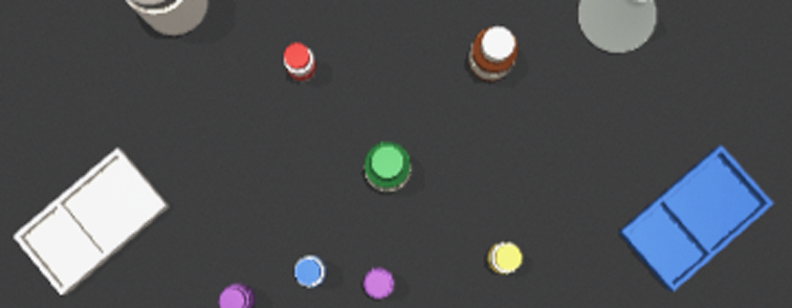

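View pics/scc.png

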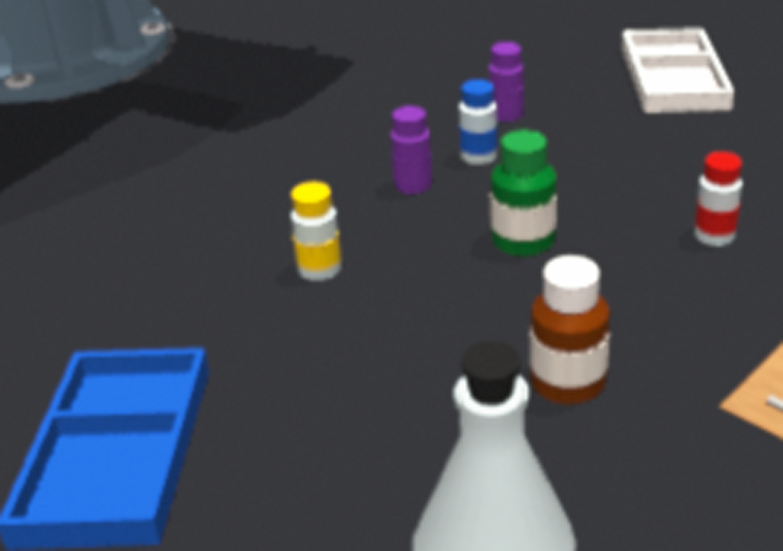

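View pics/trays.png

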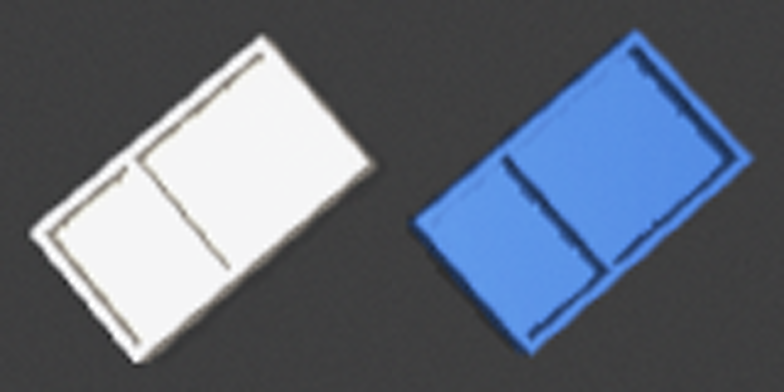

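The crops give cap and tray-corner pixels: red cap (296,56), amber (498,43), green (387,163), yellow (507,257) in the top crop. In the tray crop, both narrow compartments lie lower left. I'll triangulate against the scene crop.

```bash
cat > h.py <<'E'
from bench import ctrl, imaging, workorder
import numpy as np
from scipy.spatial.transform import Rotation as Rn
np.set_printoptions(precision=4,suppress=True)
def pose(o=None):
    o=o or ctrl.get_obs(); q=o["eef_rot"]; T=np.eye(4)
    T[:3,:3]=Rn.from_quat(np.r_[q[1:],q[0]]).as_matrix(); T[:3,3]=o["eef_pos"]; return T
def ray(name,uv,Tw=None):
    c=imaging.camera_info(name); T=c["T"] if "T" in c else Tw@c["tool_from_camera"]
    p=np.linalg.solve(c["K"],[uv[0],uv[1],1]); d=T[:3,:3]@np.array([p[0],-p[1],-p[2]])
    return T[:3,3],d/np.linalg.norm(d)
def tri(*rays):
    M=[np.eye(3)-np.outer(d,d) for _,d in rays]
    x=np.linalg.solve(sum(M),sum(m@c for m,(c,_) in zip(M,rays)))
    return x,max(np.linalg.norm(m@(x-c)) for m,(c,_) in zip(M,rays))
def onz(r,z): return r[0]+r[1]*(z-r[0][2])/r[1][2]
def shift(xyz,ydeg=None):
    "cm in tool axes and roll (deg) to reach xyz with tool y (mod 180) along world angle ydeg"
    T=pose(); s=T[:3,:3].T@(np.array(xyz)-T[:3,3])*100
    a=np.degrees(np.arctan2(T[1,1],T[0,1])); r=0
    if ydeg is not None: r=-((ydeg-a+90)%180-90)
    return np.round(s,1),round(r,1),"tool y at %.1f"%a
E
python3 - <<'E'
from h import *
tc=lambda u,v:((u+.5)/2.2-.5+140,(v+.5)/2.2-.5+140)
sc=lambda u,v:((u+.5)/2.9-.5+140,(v+.5)/2.9-.5+120)
for n,a,b in [("red",(296,56),(723,161)),("amber",(498,43),(572,270)),("green",(387,163),(524,142)),("yellow",(507,257),(311,192)),("bluevial",(309,271),(478,90)),("purple1",(379,283),(409,116)),("purple2",(236,297),(507,51))]:
    print(n,*tri(ray("top",tc(*a)),ray("scene",sc(*b))))
for n,off,t,s in [("white",140,[(264,36),(374,163),(140,360),(32,233)],[(732,95),(643,98),(625,32),(702,28)]),("blue",418,[(243,31),(360,157),(138,353),(20,222)],[(160,522),(3,522),(75,352),(205,350)])]:
    P=[]
    for (u,v),b in zip(t,s):
        r=ray("top",((u+.5)/4.9-.5+off,(v+.5)/4.9-.5+200)); X,e=tri(r,ray("scene",sc(*b))); P.append(onz(r,.018)); print(n,X,e,P[-1])
    P=np.array(P); c=P.mean(0); yv=P[2]+P[3]-P[0]-P[1]; print(n,c,np.degrees(np.arctan2(yv[1],yv[0])),np.linalg.norm(yv)/2,np.linalg.norm(P[0]+P[3]-P[1]-P[2])/2)
print("flask",onz(ray("top",(421,146)),0),tri(ray("top",(433,131)),ray("scene",(309,246))),"jar",tri(ray("top",(209,127)),ray("scene",(452,143))))
E
```

```text
red [0.6518 0.0877 0.0576] 0.0009664021198439754
amber [ 0.6552 -0.1021  0.0766] 0.0008323240679427966
green [0.5459 0.0037 0.0751] 0.0010976769601219584
yellow [ 0.4573 -0.1055  0.0581] 0.00022253291203611314
bluevial [0.4494 0.0778 0.0565] 0.0010124713543682269
purple1 [0.4368 0.0133 0.0573] 0.0005642311355732049
purple2 [0.4273 0.1448 0.0587] 0.0009635036594244292
white [0.573  0.2678 0.013 ] 0.00025601759785217086 [0.5721 0.2662 0.018 ]
white [0.5155 0.2183 0.0131] 5.3975484247713086e-05 [0.5151 0.2172 0.018 ]
white [0.4339 0.3189 0.0172] 0.0018165302605807133 [0.4325 0.3175 0.018 ]
white [0.4893 0.3666 0.0188] 0.0015885536359331774 [0.488  0.3659 0.018 ]
white [0.5019 0.2917 0.018 ] 129.79520008446167 0.13021167514102644 0.0744291196592856
blue [ 0.5622 -0.3224  0.0132] 0.0015080396793777267 [ 0.5607 -0.322   0.018 ]
blue [ 0.505  -0.3683  0.0172] 0.0008280371161241386 [ 0.5045 -0.3687  0.018 ]
blue [ 0.4227 -0.2679  0.0165] 9.764140253548422e-05 [ 0.4228 -0.2674  0.018 ]
blue [ 0.4798 -0.2209  0.0145] 9.12331533492723e-05 [ 0.4798 -0.22    0.018 ]
blue [ 0.492  -0.2945  0.018 ] 128.66701981452442 0.13017214893412438 0.07354979335641466
flask [ 0.6997 -0.2351  0.    ] (array([ 0.6988, -0.2311,  0.1169]), np.float64(0.00013013144259725043)) jar (array([0.7246, 0.2148, 0.0991]), np.float64(0.0011059009913881187))
```

```bash
python3 -c "
from h import *
print(shift([.457,-.1055,.16],39))"
```

```text
(array([ 37.4, -29.1,   9.3]), np.float64(75.2), 'tool y at -65.8')
```

```bash
python3 -m pendant '[[37.4,-29.1,9.3,-104.8],[37.4,-29.1,9.3,-104.8],[37.4,-29.1,9.3,-104.8],[37.4,-29.1,9.3,-104.8],[37.4,-29.1,9.3,-104.8],[37.4,-29.1,9.3,-104.8],[37.4,-29.1,9.3,-104.8],[37.4,-29.1,9.3,-104.8],[37.4,-29.1,9.3,-104.8],[37.4,-29.1,9.3,-104.8],[37.4,-29.1,9.3,-104.8],[37.4,-29.1,9.3,-104.8]]' 1; python3 -c "
from h import *
print(shift([.457,-.1055,.16],39),ctrl.get_obs()['q'])"
```

```text
time_s: 1.1
eef_pos: [0.4578, -0.1023, 0.1592]
eef_rot: [-0.001, 0.57, 0.822, 0.0]
wrist_force: [0.6, -0.2, -0.7]
opening: 1.005
grasp_force: 0.0
(array([-0.3, -0.2, -0.1]), np.float64(-18.4), 'tool y at 20.6') [-0.4743  0.0553  1.9515  0.001   1.1363 -0.8337]
```

```bash
python3 -m pendant '[[0,0,0,-18.6],[0,0,0,-18.6],[0,0,0,-18.6],[0,0,0,-18.6]]'; python3 -c "
from h import *
import cv2
T=pose();np.save('T1.npy',T)
cv2.imwrite('pics/w1.png',imaging.camera('wrist')[:,:,::-1])
print(shift([.457,-.1055,.043],39),shift([.457,-.1055,.16],39))
c=imaging.camera_info('wrist');C=T@c['tool_from_camera']
for z in(0,.06):
  p=np.linalg.inv(C)@[.457,-.1055,z,1];print(c['K']@[p[0]/-p[2],-p[1]/-p[2],1])"
```

```text
time_s: 1.43
eef_pos: [0.4573, -0.1055, 0.1599]
eef_rot: [-0.0, 0.431, 0.902, 0.0]
wrist_force: [0.5, -0.2, -0.5]
opening: 0.998
grasp_force: 0.0
(array([ 0. , -0. , 11.7]), np.float64(-0.4), 'tool y at 38.6') (array([ 0., -0., -0.]), np.float64(-0.4), 'tool y at 38.6')
[323.5936 190.1421   1.    ]
[323.841  211.5344   1.    ]
```

View pics/w1.png

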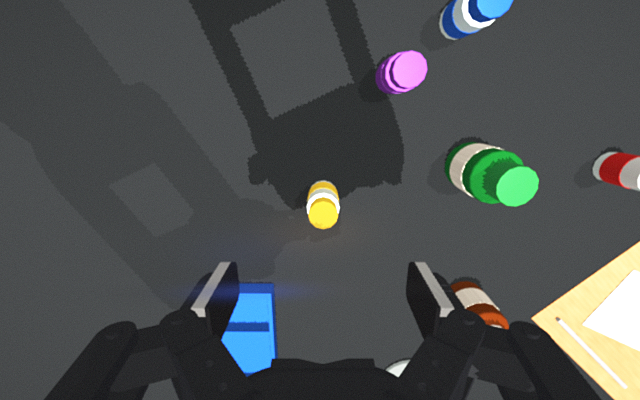

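The yellow cap is at (323,213), against a predicted (324,212), so the triangulated position holds. Now the descent and grip.

```bash
python3 -m pendant '[[0,0,4,0],[0,0,8,0],[0,0,10,0],[0,0,11.7,0],[0,0,11.7,0],[0,0,11.7,0]]' 1 ; python3 -m pendant '[[0,0,0,0],[0,0,0,0],[0,0,0,0],[0,0,0,0],[0,0,0,0],[0,0,0,0],[0,0,0,0],[0,0,0,0],[0,0,0,0],[0,0,0,0]]' 0
```

```text
time_s: 1.98
eef_pos: [0.4567, -0.1058, 0.0427]
eef_rot: [-0.001, 0.434, 0.901, 0.0]
wrist_force: [0.7, -0.4, 1.0]
opening: 0.997
grasp_force: 0.0
time_s: 2.82
eef_pos: [0.4581, -0.1063, 0.0443]
eef_rot: [0.001, 0.433, 0.902, -0.0]
wrist_force: [-0.8, 1.2, 6.5]
opening: 0.304
grasp_force: 58.6
```

```bash
python3 -m pendant '[[0,0,-1,0],[0,0,-2,0],[0,0,-4,0],[0,0,-7,0],[0,0,-10,0],[0,0,-13,0],[0,0,-13,0],[0,0,-13,0]]'; python3 -c "
from h import *
print(shift([.4777,.3209,.17],39.8))"
```

```text
time_s: 3.48
eef_pos: [0.459, -0.1067, 0.1763]
eef_rot: [0.003, 0.433, 0.902, -0.0]
wrist_force: [-0.5, -0.5, -0.4]
opening: 0.305
grasp_force: 59.1
(array([32.2, 28.2,  0.5]), np.float64(-1.1), 'tool y at 38.7')
```

```bash
python3 -m pendant '[[1.5,1.3,0,0],[4,3.5,0,0],[7,6.2,0,0],[10,8.8,0,0],[13,11.4,0,0],[16,14,0,0],[19,16.6,0,0],[22,19.3,0,0],[25,21.9,0,0],[28,24.5,0,0],[31,27.2,0.5,-1],[32.2,28.2,0.5,-1]]'; python3 -m pendant '[[0,0,0,0],[0,0,0,0],[0,0,0,0]]';python3 -c "
from h import *
import cv2
T=pose()
cv2.imwrite('pics/w2.png',imaging.camera('wrist')[:,:,::-1])
print(shift([.4777,.3209,.047],39.8))
c=imaging.camera_info('wrist');C=T@c['tool_from_camera']
y=np.array([-.640,.768,0]);x=np.array([.768,.64,0]);o=np.array([.502,.2917,.018])
for a,b in((37,65),(-37,65),(-37,-65),(37,-65)):
  p=np.linalg.inv(C)@np.r_[o+(a*x+b*y)/1000,1];print((c['K']@[p[0]/-p[2],-p[1]/-p[2],1])[:2])"
```

```text
time_s: 4.48
eef_pos: [0.4745, 0.3256, 0.1665]
eef_rot: [-0.001, 0.423, 0.906, -0.0]
wrist_force: [0.6, -0.4, -0.4]
opening: 0.307
grasp_force: 59.2
time_s: 4.73
eef_pos: [0.4755, 0.3207, 0.1674]
eef_rot: [-0.001, 0.425, 0.905, -0.001]
wrist_force: [0.5, 0.3, 0.1]
opening: 0.304
grasp_force: 59.2
(array([-0.1,  0.2, 12.1]), np.float64(-0.1), 'tool y at 39.7')
[366.0189 166.6964]
[286.2305 166.9203]
[291.4683 286.4534]
[360.5696 286.373 ]
```

View pics/w2.png

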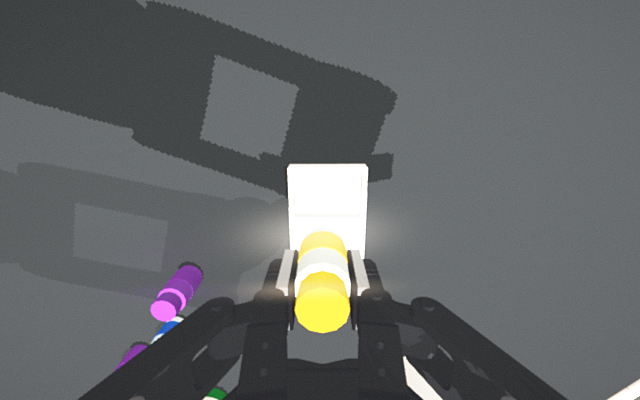

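The tray's rim corners show at (288,164) and (368,164), within about 2 px of prediction, and the vial hangs upright in the grip. I'll lower it gently.

```bash
python3 -m pendant '[[-0.1,0.3,3,0],[-0.1,0.3,6,0],[-0.1,0.3,9,0],[-0.1,0.3,10.5,0],[-0.1,0.3,11.2,0],[-0.1,0.3,11.5,0],[-0.1,0.3,11.7,0],[-0.1,0.3,11.9,0],[-0.1,0.3,11.9,0],[-0.1,0.3,11.9,0]]'
```

```text
time_s: 5.62
eef_pos: [0.4799, 0.323, 0.0504]
eef_rot: [0.001, 0.425, 0.905, 0.001]
wrist_force: [-0.6, -0.1, -1.5]
opening: 0.308
grasp_force: 59.2
```

```bash
python3 -m pendant '[[0,0,0.15,0],[0,0,0.15,0],[0,0,0.3,0],[0,0,0.3,0]]'
```

```text
time_s: 5.95
eef_pos: [0.4798, 0.3231, 0.0483]
eef_rot: [0.0, 0.425, 0.905, 0.0]
wrist_force: [-4.2, -1.9, 14.2]
opening: 0.307
grasp_force: 60.9
```

```bash
python3 -m pendant '[[0,0,-0.1,0],[0,0,-0.1,0]]'; python3 -m pendant '[[0,0,0,0],[0,0,0,0],[0,0,0,0],[0,0,0,0]]' 0.65;  python3 -m pendant '[[0,0,-2,0],[0,0,-5,0],[0,0,-9,0],[0,0,-13,0],[0,0,-13,0],[0,0,-13,0]]' 1; python3 -c "
from h import *
print(shift([.6518,.0877,.17],39))"
```

```text
time_s: 6.12
eef_pos: [0.4796, 0.3231, 0.0484]
eef_rot: [0.0, 0.425, 0.905, 0.0]
wrist_force: [-1.6, -0.5, 6.6]
opening: 0.306
grasp_force: 59.9
time_s: 6.45
eef_pos: [0.4789, 0.3227, 0.0469]
eef_rot: [-0.0, 0.425, 0.905, -0.0]
wrist_force: [-0.6, -0.7, -0.3]
opening: 0.65
grasp_force: 0.0
time_s: 6.95
eef_pos: [0.481, 0.3236, 0.1805]
eef_rot: [0.002, 0.425, 0.905, 0.002]
wrist_force: [0.8, -0.4, -0.3]
opening: 0.999
grasp_force: 0.0
(array([-29.1,  -1.9,   1.1]), np.float64(0.7), 'tool y at 39.7')
```

```bash
python3 -m pendant '[[-29.1,-1.9,1,1],[-29.1,-1.9,1,1],[-29.1,-1.9,1,1],[-29.1,-1.9,1,1],[-29.1,-1.9,1,1],[-29.1,-1.9,1,1],[-29.1,-1.9,1,1],[-29.1,-1.9,1,1],[-29.1,-1.9,1,1],[-29.1,-1.9,1,1],[-29.1,-1.9,1,1]]'; python3 -c "
from h import *
import cv2
T=pose()
cv2.imwrite('pics/w3.png',imaging.camera('wrist')[:,:,::-1])
print(shift([.6518,.0877,.043],39))
c=imaging.camera_info('wrist');C=T@c['tool_from_camera']
p=np.linalg.inv(C)@[.6518,.0877,.06,1];print((c['K']@[p[0]/-p[2],-p[1]/-p[2],1])[:2])"
```

```text
time_s: 7.87
eef_pos: [0.6491, 0.088, 0.166]
eef_rot: [-0.001, 0.432, 0.902, -0.0]
wrist_force: [-0.1, 0.9, -0.8]
opening: 1.001
grasp_force: 0.0
(array([-0.2,  0.2, 12.3]), np.float64(-0.2), 'tool y at 38.8')
[326.6615 211.4292]
```

View pics/w3.png

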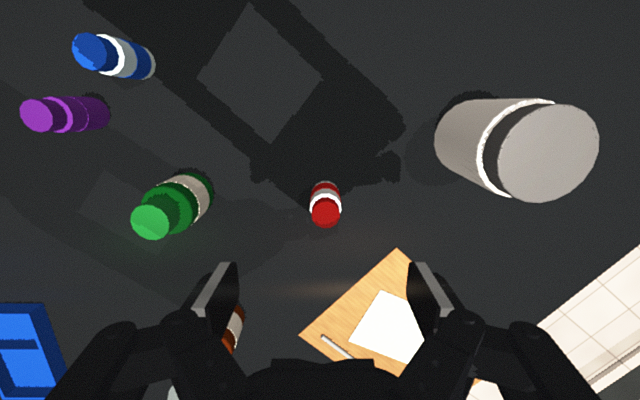

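The red cap is at (326,212), as predicted (327,211). Now to grasp it.

```bash
python3 -m pendant '[[-0.2,0.2,4,0],[-0.2,0.2,8,0],[-0.2,0.2,10.5,0],[-0.2,0.2,12.2,0],[-0.2,0.2,12.2,0],[-0.2,0.2,12.2,0]]' 1 ; python3 -m pendant '[[0,0,0,0],[0,0,0,0],[0,0,0,0],[0,0,0,0],[0,0,0,0],[0,0,0,0],[0,0,0,0],[0,0,0,0],[0,0,0,0],[0,0,0,0]]' 0;  python3 -m pendant '[[0,0,-1,0],[0,0,-2,0],[0,0,-4,0],[0,0,-7,0],[0,0,-10,0],[0,0,-13,0],[0,0,-13,0],[0,0,-13,0]]'; python3 -c "
from h import *
print(shift([.468,-.265,.17],38.7))"
```

```text
time_s: 8.42
eef_pos: [0.652, 0.0878, 0.0445]
eef_rot: [-0.001, 0.432, 0.902, -0.0]
wrist_force: [0.6, -0.0, 0.2]
opening: 0.999
grasp_force: 0.0
time_s: 9.25
eef_pos: [0.654, 0.0864, 0.0467]
eef_rot: [0.001, 0.433, 0.901, 0.0]
wrist_force: [-1.4, -0.2, 6.4]
opening: 0.304
grasp_force: 58.9
time_s: 9.92
eef_pos: [0.655, 0.0864, 0.1791]
eef_rot: [0.003, 0.433, 0.901, 0.001]
wrist_force: [-0.2, 0.4, -1.7]
opening: 0.305
grasp_force: 59.0
(array([-15.7, -36.6,   0.8]), np.float64(0.0), 'tool y at 38.7')
```

```bash
python3 -m pendant '[[-0.6,-1.5,0,0],[-1.9,-4.4,0,0],[-3.4,-7.9,0,0],[-4.9,-11.4,0,0],[-6.4,-14.9,0,0],[-7.9,-18.4,0,0],[-9.4,-21.9,0,0],[-10.9,-25.4,0,0],[-12.4,-28.9,0.5,0],[-13.9,-32.4,0.8,0],[-15.3,-35.7,0.8,0],[-15.7,-36.6,0.8,0]]'; python3 -m pendant '[[0,0,0,0],[0,0,0,0],[0,0,0,0]]';python3 -c "
from h import *
import cv2
T=pose()
cv2.imwrite('pics/w4.png',imaging.camera('wrist')[:,:,::-1])
print(shift([.468,-.265,.0505],38.7))
c=imaging.camera_info('wrist');C=T@c['tool_from_camera']
y=np.array([-.625,.781,0]);x=np.array([.781,.625,0]);o=np.array([.492,-.2945,.018])
for a,b in((37,65),(-37,65),(-37,-65),(37,-65)):
  p=np.linalg.inv(C)@np.r_[o+(a*x+b*y)/1000,1];print((c['K']@[p[0]/-p[2],-p[1]/-p[2],1])[:2])"
```

```text
time_s: 10.92
eef_pos: [0.4628, -0.2683, 0.166]
eef_rot: [-0.001, 0.434, 0.901, -0.0]
wrist_force: [-0.2, 0.2, 0.1]
opening: 0.305
grasp_force: 59.1
time_s: 11.17
eef_pos: [0.466, -0.2637, 0.1667]
eef_rot: [-0.001, 0.433, 0.902, 0.0]
wrist_force: [0.1, 0.7, 0.3]
opening: 0.305
grasp_force: 59.1
(array([-0.2,  0. , 11.6]), np.float64(0.1), 'tool y at 38.8')
[364.9247 168.2888]
[285.0423 168.3113]
[290.0558 287.9202]
[359.2601 287.9199]
```

View pics/w4.png

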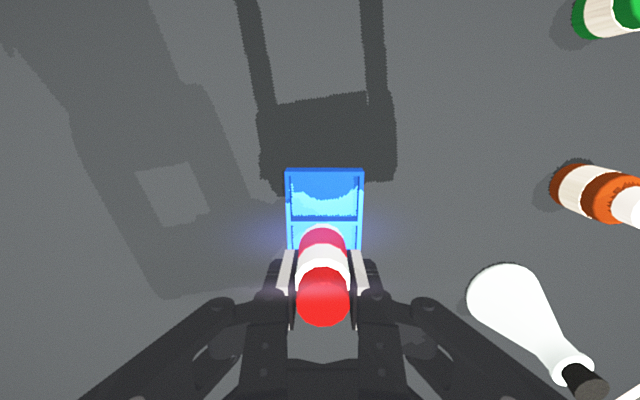

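The tray rim runs (285,169) to (364,169), as predicted, so I can lower.

```bash
python3 -m pendant '[[-0.2,0,3,0],[-0.2,0,6,0],[-0.2,0,9,0],[-0.2,0,10.4,0],[-0.2,0,11,0],[-0.2,0,11.3,0],[-0.2,0,11.4,0],[-0.2,0,11.5,0],[-0.2,0,11.6,0],[-0.2,0,11.7,0],[-0.2,0,11.7,0],[-0.2,0,11.7,0]]'
```

```text
time_s: 12.22
eef_pos: [0.4673, -0.2668, 0.0508]
eef_rot: [0.0, 0.433, 0.901, -0.0]
wrist_force: [0.3, 0.6, -0.1]
opening: 0.302
grasp_force: 59.1
```

```bash
python3 -m pendant '[[0,0,0.1,0],[0,0,0.1,0],[0,0,0.2,0],[0,0,0.2,0]]'
```

```text
time_s: 12.55
eef_pos: [0.4676, -0.2671, 0.0506]
eef_rot: [0.0, 0.433, 0.902, -0.0]
wrist_force: [-5.9, 3.7, 19.5]
opening: 0.302
grasp_force: 61.3
```

Contact with the floor: release, back up, and go to the amber bottle.

```bash
python3 -m pendant '[[0,0,-0.15,0],[0,0,-0.15,0]]'; python3 -m pendant '[[0,0,0,0],[0,0,0,0],[0,0,0,0],[0,0,0,0]]' 0.65;  python3 -m pendant '[[0,0,-2,0],[0,0,-5,0],[0,0,-9,0],[0,0,-13,0],[0,0,-13,0],[0,0,-13,0]]' 1; python3 -c "
from h import *
print(shift([.6552,-.1021,.19],39))"
```

```text
time_s: 12.72
eef_pos: [0.4675, -0.267, 0.0507]
eef_rot: [0.001, 0.433, 0.901, -0.0]
wrist_force: [-1.3, -0.2, 7.8]
opening: 0.303
grasp_force: 59.8
time_s: 13.05
eef_pos: [0.4669, -0.2664, 0.0494]
eef_rot: [-0.0, 0.433, 0.901, 0.0]
wrist_force: [-0.1, -0.6, 0.2]
opening: 0.656
grasp_force: 0.0
time_s: 13.55
eef_pos: [0.4686, -0.2678, 0.1828]
eef_rot: [0.003, 0.433, 0.902, -0.001]
wrist_force: [-0.3, -0.5, -1.1]
opening: 0.996
grasp_force: 0.0
(array([ 1.3, 24.9, -0.7]), np.float64(-0.3), 'tool y at 38.7')
```

```bash
python3 -m pendant '[[1.3,24.9,-0.7,0],[1.3,24.9,-0.7,0],[1.3,24.9,-0.7,0],[1.3,24.9,-0.7,0],[1.3,24.9,-0.7,0],[1.3,24.9,-0.7,0],[1.3,24.9,-0.7,0],[1.3,24.9,-0.7,0],[1.3,24.9,-0.7,0],[1.3,24.9,-0.7,0]]'; python3 -c "
from h import *
import cv2
T=pose()
cv2.imwrite('pics/w5.png',imaging.camera('wrist')[:,:,::-1])
print(shift([.6552,-.1021,.047],39))
c=imaging.camera_info('wrist');C=T@c['tool_from_camera']
p=np.linalg.inv(C)@[.6552,-.1021,.078,1];print((c['K']@[p[0]/-p[2],-p[1]/-p[2],1])[:2])"
```

```text
time_s: 14.38
eef_pos: [0.652, -0.1012, 0.1854]
eef_rot: [-0.001, 0.433, 0.901, -0.0]
wrist_force: [0.4, 0.7, 0.2]
opening: 1.0
grasp_force: 0.0
(array([-0.2,  0.2, 13.9]), np.float64(-0.4), 'tool y at 38.6')
[326.6049 211.6787]
```

View pics/w5.png

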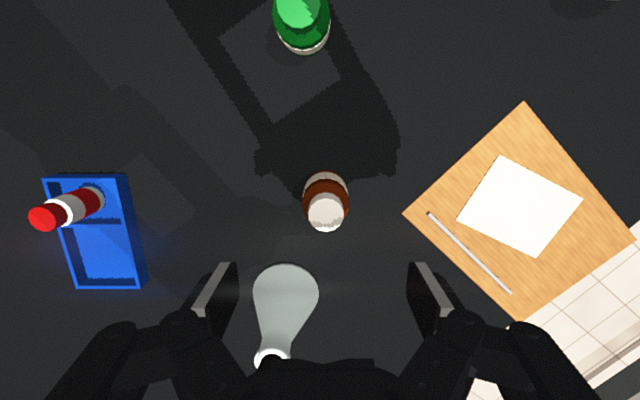

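The amber cap is at (326,212), on prediction, and the red vial stands in the blue tray's narrow compartment. Next, grasping the amber bottle.

```bash
python3 -m pendant '[[-0.2,0.2,4,0],[-0.2,0.2,8,0],[-0.2,0.2,11,0],[-0.2,0.2,13.7,0],[-0.2,0.2,13.7,0],[-0.2,0.2,13.7,0]]' 1 ; python3 -m pendant '[[0,0,0,0],[0,0,0,0],[0,0,0,0],[0,0,0,0],[0,0,0,0],[0,0,0,0],[0,0,0,0],[0,0,0,0],[0,0,0,0]]' 0;  python3 -m pendant '[[0,0,-1,0],[0,0,-2,0],[0,0,-4,0],[0,0,-7,0],[0,0,-10,0],[0,0,-14,0],[0,0,-14,0],[0,0,-14,0]]'; python3 -c "
from h import *
print(shift([.5076,-.314,.18],38.7))"
```

```text
time_s: 14.93
eef_pos: [0.6542, -0.1016, 0.0484]
eef_rot: [-0.002, 0.434, 0.901, -0.0]
wrist_force: [0.1, 0.1, 0.1]
opening: 0.998
grasp_force: 0.0
time_s: 15.68
eef_pos: [0.6577, -0.1017, 0.0527]
eef_rot: [0.002, 0.433, 0.902, 0.0]
wrist_force: [-2.1, -0.5, 8.2]
opening: 0.492
grasp_force: 61.6
time_s: 16.35
eef_pos: [0.6583, -0.1015, 0.195]
eef_rot: [0.004, 0.433, 0.902, 0.001]
wrist_force: [0.9, -0.7, -0.6]
opening: 0.492
grasp_force: 61.1
(array([ -7.1, -25.1,   1.4]), np.float64(0.0), 'tool y at 38.7')
```

```bash
python3 -m pendant '[[-0.5,-1.6,0,0],[-1.2,-4.2,0,0],[-2.1,-7.4,0,0],[-3,-10.6,0,0],[-3.9,-13.8,0,0],[-4.8,-17,0,0],[-5.7,-20.2,0.5,0],[-6.6,-23.4,1,0],[-7.1,-25.1,1.4,0],[-7.1,-25.1,1.4,0],[-7.1,-25.1,1.4,0],[-7.1,-25.1,1.4,0]]';python3 -c "
from h import *
print(shift([.5076,-.314,.0567],38.7))"
```

```text
time_s: 17.35
eef_pos: [0.5046, -0.3125, 0.1753]
eef_rot: [-0.001, 0.433, 0.901, 0.0]
wrist_force: [-0.5, -0.0, -0.7]
opening: 0.491
grasp_force: 61.1
(array([-0.3,  0.1, 11.9]), np.float64(0.0), 'tool y at 38.7')
```

```bash
python3 -m pendant '[[-0.3,0.1,3,0],[-0.3,0.1,6,0],[-0.3,0.1,9,0],[-0.3,0.1,10.4,0],[-0.3,0.1,11.2,0],[-0.3,0.1,11.5,0],[-0.3,0.1,11.6,0],[-0.3,0.1,11.7,0],[-0.3,0.1,11.8,0],[-0.3,0.1,11.9,0],[-0.3,0.1,11.9,0],[-0.3,0.1,11.9,0]]'; python3 -m pendant '[[0,0,0.1,0],[0,0,0.1,0],[0,0,0.2,0],[0,0,0.2,0]]'
```

```text
time_s: 18.35
eef_pos: [0.5075, -0.3153, 0.0573]
eef_rot: [0.0, 0.433, 0.901, -0.0]
wrist_force: [0.3, -0.3, -1.5]
opening: 0.495
grasp_force: 61.2
time_s: 18.68
eef_pos: [0.5076, -0.3155, 0.0567]
eef_rot: [0.0, 0.433, 0.902, -0.0]
wrist_force: [-4.2, 3.6, 11.9]
opening: 0.493
grasp_force: 62.5
```

```bash
python3 -m pendant '[[0,0,-0.15,0],[0,0,-0.15,0]]'; python3 -m pendant '[[0,0,0,0],[0,0,0,0],[0,0,0,0],[0,0,0,0]]' 0.85;  python3 -m pendant '[[0,0,-2,0],[0,0,-5,0],[0,0,-9,0],[0,0,-13,0],[0,0,-13,0],[0,0,-13,0]]' 1; python3 -c "
from h import *
print(shift([.5459,.0037,.19],39))"
```

```text
time_s: 18.85
eef_pos: [0.5075, -0.3153, 0.0568]
eef_rot: [0.001, 0.433, 0.901, -0.0]
wrist_force: [-0.6, -0.3, -0.8]
opening: 0.492
grasp_force: 61.2
time_s: 19.18
eef_pos: [0.5072, -0.315, 0.0561]
eef_rot: [-0.0, 0.433, 0.901, 0.0]
wrist_force: [0.3, -0.1, 0.0]
opening: 0.846
grasp_force: 0.0
time_s: 19.68
eef_pos: [0.5089, -0.3165, 0.1898]
eef_rot: [0.003, 0.433, 0.902, -0.001]
wrist_force: [0.0, 0.4, -0.2]
opening: 1.001
grasp_force: 0.0
(array([22.7, 22.9, -0.2]), np.float64(-0.3), 'tool y at 38.7')
```

```bash
python3 -m pendant '[[22.7,22.9,-0.2,0],[22.7,22.9,-0.2,0],[22.7,22.9,-0.2,0],[22.7,22.9,-0.2,0],[22.7,22.9,-0.2,0],[22.7,22.9,-0.2,0],[22.7,22.9,-0.2,0],[22.7,22.9,-0.2,0],[22.7,22.9,-0.2,0],[22.7,22.9,-0.2,0],[22.7,22.9,-0.2,0]]'; python3 -c "
from h import *
import cv2
T=pose()
cv2.imwrite('pics/w6.png',imaging.camera('wrist')[:,:,::-1])
print(shift([.5459,.0037,.048],39))
c=imaging.camera_info('wrist');C=T@c['tool_from_camera']
p=np.linalg.inv(C)@[.5459,.0037,.078,1];print((c['K']@[p[0]/-p[2],-p[1]/-p[2],1])[:2])"
```

```text
time_s: 20.6
eef_pos: [0.5433, 0.0051, 0.187]
eef_rot: [-0.001, 0.433, 0.902, -0.001]
wrist_force: [-0.0, -0.4, -0.3]
opening: 1.003
grasp_force: 0.0
(array([-0.2,  0.2, 13.9]), np.float64(-0.3), 'tool y at 38.7')
[325.6533 210.9707]
```

View pics/w6.png

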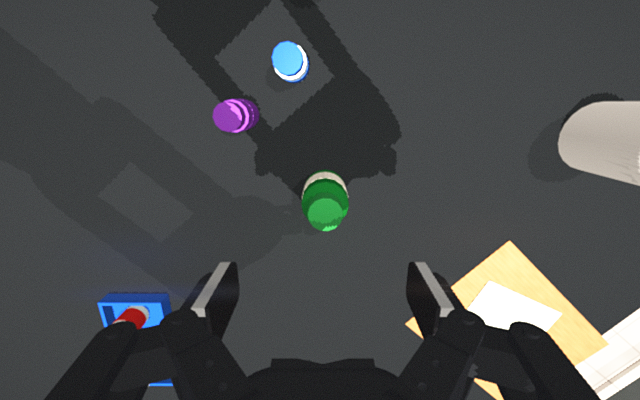

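The green cap is at (325,212), on prediction. Now to grasp and lift it.

```bash
python3 -m pendant '[[-0.2,0.2,4,0],[-0.2,0.2,8,0],[-0.2,0.2,11,0],[-0.2,0.2,13.8,0],[-0.2,0.2,13.8,0],[-0.2,0.2,13.8,0]]' 1 ; python3 -m pendant '[[0,0,0,0],[0,0,0,0],[0,0,0,0],[0,0,0,0],[0,0,0,0],[0,0,0,0],[0,0,0,0],[0,0,0,0],[0,0,0,0]]' 0;  python3 -m pendant '[[0,0,-1,0],[0,0,-2,0],[0,0,-4,0],[0,0,-7,0],[0,0,-10,0],[0,0,-14,0],[0,0,-14,0],[0,0,-14,0]]'; python3 -c "
from h import *
print(shift([.518,.2725,.18],39.8))"
```

```text
time_s: 21.15
eef_pos: [0.5453, 0.0039, 0.0489]
eef_rot: [-0.002, 0.434, 0.901, -0.001]
wrist_force: [0.6, -0.9, 1.1]
opening: 0.998
grasp_force: 0.0
time_s: 21.9
eef_pos: [0.5482, 0.0045, 0.0527]
eef_rot: [0.002, 0.433, 0.902, 0.0]
wrist_force: [-3.0, -0.6, 8.3]
opening: 0.492
grasp_force: 60.1
time_s: 22.57
eef_pos: [0.549, 0.0048, 0.1946]
eef_rot: [0.004, 0.433, 0.902, 0.001]
wrist_force: [-0.4, -0.3, -1.6]
opening: 0.491
grasp_force: 61.2
(array([22.8, 14.3,  1.4]), np.float64(-1.1), 'tool y at 38.7')
```

```bash
python3 -m pendant '[[1.2,0.8,0,0],[3.6,2.3,0,0],[6.4,4,0,0],[9.2,5.8,0,0],[12,7.5,0,0],[14.8,9.3,0,0],[17.6,11,0.5,0],[20.4,12.8,1,-1],[22.3,14,1.4,-1],[22.8,14.3,1.4,-1],[22.8,14.3,1.4,-1],[22.8,14.3,1.4,-1]]';python3 -c "
from h import *
import cv2
T=pose()
cv2.imwrite('pics/w7.png',imaging.camera('wrist')[:,:,::-1])
print(shift([.518,.2725,.0567],39.8))
c=imaging.camera_info('wrist');C=T@c['tool_from_camera']
y=np.array([-.640,.768,0]);x=np.array([.768,.64,0]);o=np.array([.502,.2917,.018])
for a,b in((37,65),(-37,65)):
  p=np.linalg.inv(C)@np.r_[o+(a*x+b*y)/1000,1];print((c['K']@[p[0]/-p[2],-p[1]/-p[2],1])[:2])"
```

```text
time_s: 23.57
eef_pos: [0.5153, 0.2718, 0.1756]
eef_rot: [-0.0, 0.425, 0.905, -0.001]
wrist_force: [-0.4, -0.9, -1.2]
opening: 0.487
grasp_force: 61.2
(array([-0.1,  0.3, 11.9]), np.float64(-0.1), 'tool y at 39.7')
[368.7326  94.5283]
[285.0342  94.7679]
```

View pics/w7.png

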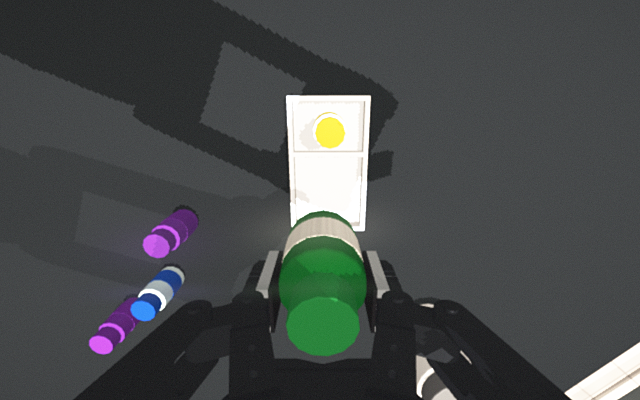

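The yellow vial stands in the narrow compartment, with its cap at (330,132). The tray rim runs (287,96) to (370,96), about 2 px right of prediction, so I'll add 1 mm on tool y and lower.

```bash
python3 -m pendant '[[-0.1,0.3,3,0],[-0.1,0.3,6,0],[-0.1,0.3,9,0],[-0.1,0.3,10.4,0],[-0.1,0.3,11.2,0],[-0.1,0.3,11.5,0],[-0.1,0.3,11.6,0],[-0.1,0.3,11.7,0],[-0.1,0.3,11.8,0],[-0.1,0.3,11.9,0],[-0.1,0.3,11.9,0],[-0.1,0.3,11.9,0]]'; python3 -m pendant '[[0,0,0.1,0],[0,0,0.1,0],[0,0,0.2,0],[0,0,0.2,0]]'
```

```text
time_s: 24.62
eef_pos: [0.519, 0.2737, 0.0578]
eef_rot: [0.0, 0.425, 0.905, 0.0]
wrist_force: [-0.0, 0.4, -0.7]
opening: 0.493
grasp_force: 61.2
time_s: 24.95
eef_pos: [0.5191, 0.2737, 0.0568]
eef_rot: [0.0, 0.425, 0.905, 0.0]
wrist_force: [-4.3, -0.9, 11.0]
opening: 0.494
grasp_force: 62.4
```

```bash
python3 -m pendant '[[0,0,-0.15,0],[0,0,-0.15,0]]'; python3 -m pendant '[[0,0,0,0],[0,0,0,0],[0,0,0,0],[0,0,0,0]]' 0.85;  python3 -m pendant '[[0,0,-2,0],[0,0,-5,0],[0,0,-9,0],[0,0,-14,0],[0,0,-18,0],[0,0,-18,0],[0,0,-18,0],[-10,-5,-18,0],[-10,-5,-18,0],[-10,-5,-18,0],[-10,-5,-18,0],[-10,-5,-18,0]]' 1; python3 -c "
from h import *
import cv2
t=imaging.camera('top')[:,:,::-1];s=imaging.camera('scene')[:,:,::-1]
w=cv2.hconcat([cv2.resize(i,(390,390),interpolation=cv2.INTER_CUBIC) for i in(t[200:280,140:220],t[200:280,418:498])])
w=cv2.vconcat([w,cv2.resize(s[120:310,130:530],(780,200))[:200] ])
cv2.imwrite('pics/end.png',w)"
```

```text
time_s: 25.12
eef_pos: [0.519, 0.2736, 0.0571]
eef_rot: [0.0, 0.425, 0.905, 0.0]
wrist_force: [0.4, -0.4, -1.8]
opening: 0.489
grasp_force: 61.2
time_s: 25.45
eef_pos: [0.5188, 0.2735, 0.0567]
eef_rot: [-0.0, 0.425, 0.905, -0.0]
wrist_force: [0.5, 0.4, -0.4]
opening: 0.847
grasp_force: 0.0
time_s: 26.45
eef_pos: [0.5435, 0.1631, 0.2346]
eef_rot: [-0.002, 0.426, 0.905, -0.001]
wrist_force: [0.3, 0.6, 0.5]
opening: 1.001
grasp_force: 0.0
```

View pics/end.png

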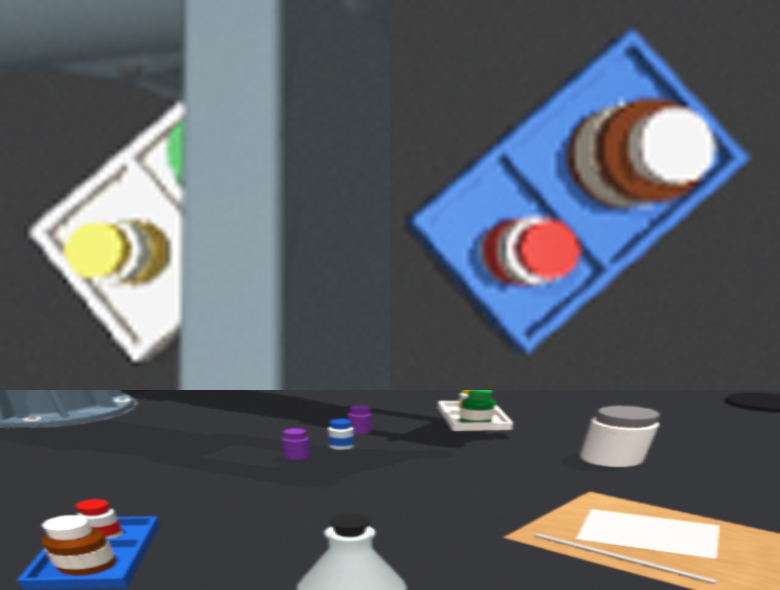

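All four stand upright and the trays haven't shifted. I'll check the blue kit numerically with cap pixels amber (676,146), red (549,249) and yellow (96,250), then hand in.

```bash
python3 -c "
from h import *
for n,off,u,v,z,o,a in(('amber',418,286,146,.082,(.492,-.2945),128.7),('red',418,159,249,.064,(.492,-.2945),128.7),('yellow',140,96,250,.064,(.502,.2917),129.8)):
  p=onz(ray('top',(u/4.875-.5+off,v/4.875-.5+200)),z)[:2]-o;a=np.radians(a-90);print(n,np.array([[np.cos(a),np.sin(a)],[-np.sin(a),np.cos(a)]])@p)
"; python3 -c "
from bench import workorder
print(workorder.hand_in())"
```

```text
amber [-0.0015 -0.024 ]
red [-0.0023  0.039 ]
yellow [0.0007 0.0378]
the job is handed in; nothing more can be done
None
```

The job is handed in: both kits are in their trays with every piece upright, in about 27 s. The amber bottle and both vials measured within 3 mm of their compartment centres. The arm hid the green bottle from the top camera, so I judged it only by where it was released and by the scene view.

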